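# Pack the medication carrier for the round

### The arm

A 6-joint arm with a two-finger parallel gripper is mounted at the origin on the work surface. World frame = base frame: x ahead of the robot, y to its left, z up, the work surface at z = 0. Lengths are in m, angles in degrees, forces in N, time in s.
With the tool pointing down it reaches from about 0.4 to 0.825 m from the base axis. Payload 7 kg.
Tool frame: the origin (TCP) lies midway between the tips of the shut fingers; the grasp point (between the pads) lies 19 mm behind it; z points along the fingers, y is the line along which they close (so a half turn about z gives the same grasp; the last joint's range is limited). The gripper opens to 88 mm and grips with 3 to 60 N. Pads are 19 mm wide; open, the fingers measure 130 mm over their backs; the gripper's body (78 mm by 193 mm) begins 47 mm behind the grasp point.
Start: joints at [-58.436, 20.546, 0.682, 0, -70.136, -16.507], TCP at [0.175, -0.652, 0.227] pointing down, gripper open.
Joint ranges: [-176.03, 176.03], [-82.01, 121.73], [-58.28, 71.71], [-173.87, 95.51], [-174.79, -0.11], [-173.66, 173.66]. Speed limits (degrees/s): [136.94, 136.94, 172.46, 180, 180, 180].

### API

Orientations are given as a 3x3 rotation matrix whose columns are the frame's x, y, z axes.
In Python, from rig import robot gives the robot as it stands. Calls block until the motion is done:
- robot.goto(position, orientation): joint-space move of the TCP to a pose.
- robot.servo_line(position, ori=None, speed=0.15): straight line of the TCP; ori=None keeps the orientation; speed is the mean speed in m/s.
- robot.movej(angles): joint-space move.
- robot.move_gripper(opening): opening from 0.0 (shut) to 1.0 (fully open); the grip force is fixed at half the most; returns when the fingers have stopped.
- robot.dwell(seconds).
- robot.ik(position, orientation): joint angles nearest the present ones, or None.
- robot.grab_frame(name): name is "scene" or "top"; returns (picture, depth): 420x560x3 uint8, red, green, blue; 420x560 float32, m along the optical axis (not along the pixel's ray), 0 where there is no reading.
- robot.camera_info(name): a dict with "vfov" (degrees; the focal length in pixels is half the picture's height over the tangent of half this angle, whatever the lens; pixels are square), "cx", "cy" (the principal point, pixels), "view" (4x4, takes a point from world to camera coordinates). Camera axes: x right, y down, z forward; pixel columns grow to the right and rows downward; lengths in m; the calibration is good to about 2 mm. A picture is of the moment at which its call begins. camera_info takes no time and is no camera call.
A pose or a line that the arm cannot do raises robot.Unreachable and nothing moves.
- robot.job_done(): hands the job in; it is judged then, once.
Readings, each from a call of its own:
- robot.read_t(): time.
- robot.read_qpos(): joint angles.
- robot.read_qvel(): joint speeds.
- robot.read_effort(): joint torques, N m.
- robot.read_position(): TCP position.
- robot.read_tcp_rot(): TCP orientation.
- robot.read_force(): force on the tool from outside, world axes, zero at the start.
- robot.read_ft_torque(): the same for the moment, N m.
- robot.read_grip_width(): opening from 0.0 (shut) to 1.0 (fully open).
- robot.read_finger_force(): force on a finger pad.
Only numpy, scipy, OpenCV 4.12 (cv2) and the standard library are available. Lean on these libraries where they do the work, as an engineer would, in place of code of your own. Each camera call takes 0.05 s, during which the arm holds its last target. There are 200 camera calls.

### The job

Get the medication carrier ready for the round: first nudge its stiff partition along the rail in small taps until the red pointer stands on the line of the yellow clip, without pushing it past the line. Then lay every day box flat, lids up and none on top of another, in the long section, put the tablet cutter flat, cover up, in the short section on the other side of the partition, and gently lower the clear lid until it is fully shut. Leave the other things on the counter where they are.

Things in the scene. Friction and masses are not known exactly. Their poses are not given: they have to be found in the camera images.
- carrier: pale open tray, fixed; origin at the centre of its underside, x away from the robot (towards the lid's hinge), y to the robot's left. Inside 134 (x) by 360 mm (y), walls 5 mm thick, rim 48 mm high, inner floor 5 mm high. Outside its near wall a white rail ledge 30 mm wide, top at 46 mm. A blue partition plate 4 mm thick divides it: long section on the +y side, short one on the -y side
- partition (a joint): position of the stiff partition along its rail, m: plate at carrier y = value - 0.165, so it grows towards +y; stop at 0.185. Starts parked near the -y end (0 to 0.022), where the short section is too narrow for the cutter. Takes about 9 N to move, does not spring back, stays where left
- thumb_tab (a point): centre of the top of the partition's black thumb tab, which stands on the rail outside the near wall, 84 mm nearer than the tray's centre: 16 by 16 mm, rising 20 mm above its 28 mm wide carriage block (tab top 76 mm, carriage top 56 mm above the carrier's origin). Moves with the partition, in line with plate and pointer; a red stripe on its top marks the same line
- pointer (a point): tip of the red pointer on the near (-x) side of the partition's carriage, 14 mm nearer than the tab's centre; in line (same carrier y) with the middle of the partition plate
- clip: the yellow clip set on the near edge of the rail, 14 by 18 by 18 mm, origin at the centre of its underside, axes parallel to the carrier's; fixed during a run, elsewhere in each
- mark (a point): black line on top of the yellow clip, at its edge next to the pointer: the pointer is on the mark when both have the same y in the carrier's frame. It lies 78 to 110 mm to the -y side of the tray's centre, always on the +y side of the parked pointer
- lid (a joint): opening of the clear lid with blue edging, rad: 0 = shut, flat on the tray; 1.57 = upright. Starts standing open at 1.5 to 1.75. Friction hinge: the lid stays at any angle; moving it takes about 3 to 5 N at its free edge
- lid_hinge (a point): middle of the lid's hinge line, along the far (+x) rim, 72 mm from the tray's centre and 53 mm above the carrier's origin; the axis is the carrier's y. The lid is a 5 mm plate, 143 mm from hinge to free edge, 370 mm wide; shut, it reaches from the hinge line to the near wall, underside at hinge height
- lid_lip (a point): tip of the blue lip in the middle of the lid's free edge, 158 mm from the hinge line; the lip is 60 mm wide, 5 mm thick and sticks out 15 mm
- box1: yellow day box, a closed pill box with three small lids in a row on top, 66 by 42 by 30 mm: long axis = its x, origin at the centre of its underside, z up through its lids. Rigid, about 90 g. Some of the five may be absent.
- box2: orange day box, same size and shape: long axis = its x, origin at the centre of its underside, z up through its lids. Rigid, about 90 g. Some of the five may be absent.
- box3: green day box, same size and shape: long axis = its x, origin at the centre of its underside, z up through its lids. Rigid, about 90 g. Some of the five may be absent.
- box4: light blue day box, same size and shape: long axis = its x, origin at the centre of its underside, z up through its lids. Rigid, about 90 g. Some of the five may be absent.
- box5: teal day box, same size and shape: long axis = its x, origin at the centre of its underside, z up through its lids. Rigid, about 90 g. Some of the five may be absent.
- cutter: tablet cutter, white base with a dark teal see-through cover, 68 by 44 by 30 mm, long axis = its x, origin at the centre of its underside, z up. Rigid, about 110 g
- dose_cup: bystander: clear dosing cup, 42 mm across, 34 mm high, loose among the day boxes; origin at the centre of its underside
- thermometer: bystander: grey handheld thermometer lying flat, 90 by 30 by 20 mm, loose among the day boxes; origin at the centre of its underside, long axis x
- pill_jar: bystander: amber jar, 52 mm across, 85 mm high
- syrup: bystander: amber bottle, 60 mm across, 150 mm high
- sanitiser: bystander: clear bottle with blue cap, 68 mm across, 170 mm high
- mug: bystander: white mug, 80 mm across, 90 mm high
- stapler: bystander: red and black stapler, 150 mm long, 41 mm high
Things that resemble listed ones, but are neither listed nor needed, are in the scene too. Leave any purple look-alike of the box5 alone.

How it is judged (in metres and radians):
On the way, in this order (a step that is already met when the one before it is completed fails the run):
1. the partition's pointer is on the clip's line (within 4 mm), the partition at rest, lid still open (y of pointer in the frame of clip between -0.004 and 0.004 m and velocity of joint partition between -0.003 and 0.003 m/s and value of joint lid above 1 rad), for 0.3 s.
2. all day boxes lie in the long section and the tablet cutter in the short one, lid still open (y of pointer in the frame of clip between -0.004 and 0.004 m and angle between each of box1, box2, box3, box4, box5, cutter's own z axis and vertical below 0.12 rad and z of box1 in the frame of carrier between 0 and 0.012 m and x of box1 in the frame of carrier between -0.067 and 0.067 m and y of each of box1, box2, box3, box4, box5 in the frame of pointer above 0.012 m and y of each of box1, box2, box3, box4, box5 in the frame of carrier below 0.18 m and z of box2 in the frame of carrier between 0 and 0.012 m and x of box2 in the frame of carrier between -0.067 and 0.067 m and z of box3 in the frame of carrier between 0 and 0.012 m and x of box3 in the frame of carrier between -0.067 and 0.067 m and z of box4 in the frame of carrier between 0 and 0.012 m and x of box4 in the frame of carrier between -0.067 and 0.067 m and z of box5 in the frame of carrier between 0 and 0.012 m and x of box5 in the frame of carrier between -0.067 and 0.067 m and z of cutter in the frame of carrier between 0 and 0.012 m and x of cutter in the frame of carrier between -0.067 and 0.067 m and y of cutter in the frame of pointer below -0.012 m and y of cutter in the frame of carrier above -0.18 m and value of joint lid above 0.5 rad), for 0.2 s.
At the end, for the whole second after the job is handed in: the pointer is within 4 mm of the clip's line; every day box present lies flat (within 7 deg, lids up) on the floor of the long section and the cutter flat on the floor of the short section, all at rest; the lid is shut (within 0.04 rad) (y of pointer in the frame of clip between -0.004 and 0.004 m and angle between each of box1, box2, box3, box4, box5, cutter's own z axis and vertical below 0.12 rad and z of box1 in the frame of carrier between 0 and 0.012 m and x of box1 in the frame of carrier between -0.067 and 0.067 m and y of each of box1, box2, box3, box4, box5 in the frame of pointer above 0.012 m and y of each of box1, box2, box3, box4, box5 in the frame of carrier below 0.18 m and z of box2 in the frame of carrier between 0 and 0.012 m and x of box2 in the frame of carrier between -0.067 and 0.067 m and z of box3 in the frame of carrier between 0 and 0.012 m and x of box3 in the frame of carrier between -0.067 and 0.067 m and z of box4 in the frame of carrier between 0 and 0.012 m and x of box4 in the frame of carrier between -0.067 and 0.067 m and z of box5 in the frame of carrier between 0 and 0.012 m and x of box5 in the frame of carrier between -0.067 and 0.067 m and z of cutter in the frame of carrier between 0 and 0.012 m and x of cutter in the frame of carrier between -0.067 and 0.067 m and y of cutter in the frame of pointer below -0.012 m and y of cutter in the frame of carrier above -0.18 m and linear speed of each of box1, box2, box3, box4, box5, cutter below 0.02 m/s and value of joint lid below 0.04 rad); the robot touches nothing.
It fails at once if the pointer is pushed more than 5 mm past the clip's line (y of pointer in the frame of clip above 0.005 m).
It fails at once if the lid is slammed (closes faster than 2 rad/s) (velocity of joint lid below -2 rad/s).
It fails at once if a bystander is moved more than 50 mm (distance of any of dose_cup, thermometer, pill_jar, syrup, sanitiser, mug, stapler from where it was at the start of the episode above 0.05 m).
Of box1, box2, box3, box4, box5 only 3 to 5 are there at a start; the rules pass over those that are not, and their reading is None.
At some moment in a run one of box1, box2, box3, box4, box5 may be knocked a few centimetres aside while the robot is not near it.
Once in a run the grip may slacken for a moment while it holds something.
It also fails if it takes over 210 s, if anything falls off the work surface, if the arm or the gripper's body presses on something with over 40 N, if the wrist force passes 120 N, or if a joint passes its speed limit or range.

## Working session

There is one attempt and no reset: what is moved stays moved. The work goes in short steps, each a Python script; the robot and the scene stay as the last script left them, time stands still between calls to the robot, and variables do not carry over. Pictures are saved under pics/ and viewed, at most 14 in all, crops included, and the job is handed in when it is done.

```bash
mkdir -p pics; ls; cat > h.py <<'E'
import numpy as np, cv2
from rig import robot
def cam(n):
    c=robot.camera_info(n); f=210/np.tan(np.radians(c['vfov']/2)); return f,c['cx'],c['cy'],np.array(c['view'])
def cloud(n,d):
    f,cx,cy,V=cam(n); v,u=np.mgrid[:d.shape[0],:d.shape[1]]
    P=np.stack([(u-cx)/f*d,(v-cy)/f*d,d],-1)
    return (P-V[:3,3])@V[:3,:3]
def plane(n,u,v,z):
    f,cx,cy,V=cam(n); R=V[:3,:3]; o=-R.T@V[:3,3]
    r=R.T@np.array([(u-cx)/f,(v-cy)/f,1]); return o+r*(z-o[2])/r[2]
def pix(n,p):
    f,cx,cy,V=cam(n); q=V[:3,:3]@np.array(p)+V[:3,3]; return q[0]/q[2]*f+cx,q[1]/q[2]*f+cy
def grab(n,save=None):
    im,d=robot.grab_frame(n)
    if save: cv2.imwrite('pics/'+save,cv2.cvtColor(im,cv2.COLOR_RGB2BGR))
    return im,d
def down(yaw):
    # tool z down, tool y (closing line) at yaw deg from world x
    a=np.radians(yaw); y=np.array([np.cos(a),np.sin(a),0]); z=np.array([0,0,-1.]); return np.column_stack([np.cross(y,z),y,z])
E
python3 - <<'E'
from h import *
for n in('scene','top'):
    im,d=grab(n,n+'0.png'); np.savez('/tmp/'+n,im=im,d=d); print(n,cam(n)[:3],(-cam(n)[3][:3,:3].T@cam(n)[3][:3,3]).round(3))
print(robot.read_tcp_rot().round(2) if hasattr(robot.read_tcp_rot(),'round') else robot.read_tcp_rot(), robot.read_t())
E
```

```text
pics
scene (np.float64(489.08394428010564), 273.80526338127146, 206.6020417984074) [1.479 0.741 1.219]
top (np.float64(454.1996761100105), 277.009833606884, 208.63227615157288) [ 0.278 -0.022  1.522]
[[-0.97 -0.26 -0.  ]
 [-0.26  0.97  0.  ]
 [ 0.    0.   -1.  ]] 0.1
```

View pics/scene0.png

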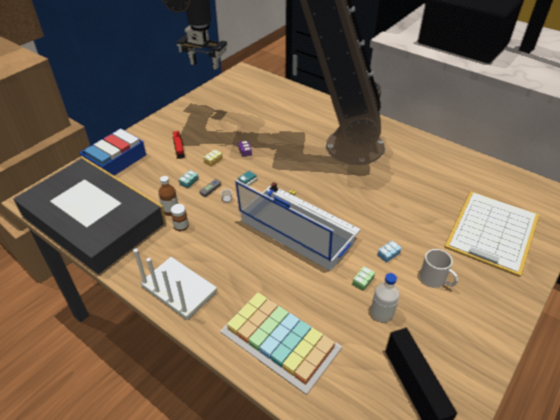

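View pics/top0.png

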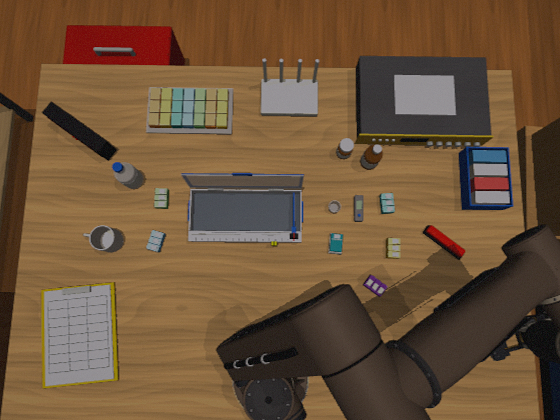

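The top view shows the tray at (245,210), with the partition's blue plate and black tab at about (294,236) and the yellow clip at (275,242). Candidates are green (161,198), light blue (156,241), teal (387,203) and yellow (393,248), with the cutter at (336,243). The purple look-alike (375,286) and the weekly organiser (190,110) must be left alone. I'll check this in a close crop.

```bash
python3 - <<'E'
from h import *
t=np.load('/tmp/top.npz'); im=t['im']; d=t['d']
c=cv2.cvtColor(im,cv2.COLOR_RGB2BGR)
a=cv2.resize(c[165:300,140:410],None,fx=2.95,fy=2.95,interpolation=cv2.INTER_CUBIC)
b=cv2.resize(c[225:255,255:315],None,fx=6,fy=6,interpolation=cv2.INTER_NEAREST)
o=np.zeros((590,800,3),np.uint8); o[:a.shape[0],:a.shape[1]]=a[:,:800]; o[400:580,:360]=b
cv2.imwrite('pics/crop1.png',o)
W=cloud('top',d); 
hsv=cv2.cvtColor(im,cv2.COLOR_RGB2HSV)
for n,(u,v) in dict(green=(161,198),blue=(156,241),teal=(387,203),yel=(393,248),cut=(336,243),purple=(375,286),therm=(359,208),cup=(334,207),jar=(345,149),clip=(275,242),tab=(294,236)).items():
    print(n,W[v,u].round(4),hsv[v,u],im[v,u])
# objects higher than 15mm: components
m=((W[...,2]>.018)&(W[...,2]<.06)&(d>0)).astype(np.uint8)
n,l,s,ce=cv2.connectedComponentsWithStats(m)
for i in range(1,n):
    if 40<s[i,4]<900:
        r=cv2.minAreaRect(np.argwhere(l==i)[:,::-1].astype(np.float32)); print(ce[i].round(1),s[i,4],[np.round(x,1) for x in r], np.median(W[l==i],0).round(3))
E
```

```text
green [0.5739 0.3749 0.0371] [144   8 153] [152 148 153]
blue [0.4307 0.3851 0.0274] [156   8 154] [154 149 153]
teal [ 0.5697 -0.3795  0.0331] [156   8 154] [154 149 153]
yel [ 0.42   -0.3958  0.0309] [133  11 156] [152 149 156]
cut [ 0.4334 -0.2089  0.0312] [ 92 208 109] [ 20 103 109]
purple [ 0.296  -0.334   0.0312] [ 26  25 152] [152 150 137]
therm [ 0.5531 -0.2877  0.0232] [ 47  53 134] [118 134 106]
cup [ 0.5581 -0.2059  0.0069] [  8  21 135] [135 127 124]
jar [ 0.7389 -0.2339  0.0832] [143   7 155] [154 151 155]
clip [ 0.431  -0.0084  0.0546] [ 30 252 157] [157 156   2]
tab [ 0.4487 -0.069   0.0781] [  0 189 101] [101  26  26]
[412.9 133.1] 736 [array([406.2, 131.1]), array([152.3,  67.2]), np.float64(29.9)] [ 0.784 -0.482  0.042]
[108.3 152.1] 89 [array([107.3, 152.8]), array([ 9.8, 18.1]), np.float64(60.3)] [0.728 0.562 0.039]
[342.8 152.7] 78 [array([343.3, 151.8]), array([15.2, 10.5]), np.float64(24.8)] [ 0.735 -0.229  0.047]
[470.3 185.5] 402 [array([473. , 188.5]), array([74.6, 35.7]), np.float64(52.2)] [ 0.622 -0.641  0.04 ]
[472.1 177.3] 151 [array([473.8, 177.3]), arr
[... 887 characters left out ...]
102 [array([115.4, 241.3]), array([12.3, 24. ]), np.float64(16.9)] [0.423 0.507 0.039]
[155.4 240.5] 262 [array([155.5, 240.5]), array([13.6, 20.1]), np.float64(17.1)] [0.432 0.387 0.03 ]
[336.2 242.9] 242 [array([336.3, 242.9]), array([12.3, 19.8]), np.float64(4.8)] [ 0.434 -0.209  0.028]
[393.8 247.4] 263 [array([393.5, 247.5]), array([19., 13.]), np.float64(90.0)] [ 0.423 -0.399  0.03 ]
[375.5 285.1] 272 [array([375.5, 285. ]), array([21. , 13.3]), np.float64(35.5)] [ 0.299 -0.336  0.03 ]
[ 77.4 290.4] 212 [array([ 80. , 291.1]), array([10. , 37.9]), np.float64(85.9)] [0.267 0.631 0.023]
[298.5 380.6] 42 [array([298.8, 379.7]), array([10.6,  7.1]), np.float64(45.0)] [ 0.002 -0.089  0.038]
```

View pics/crop1.png

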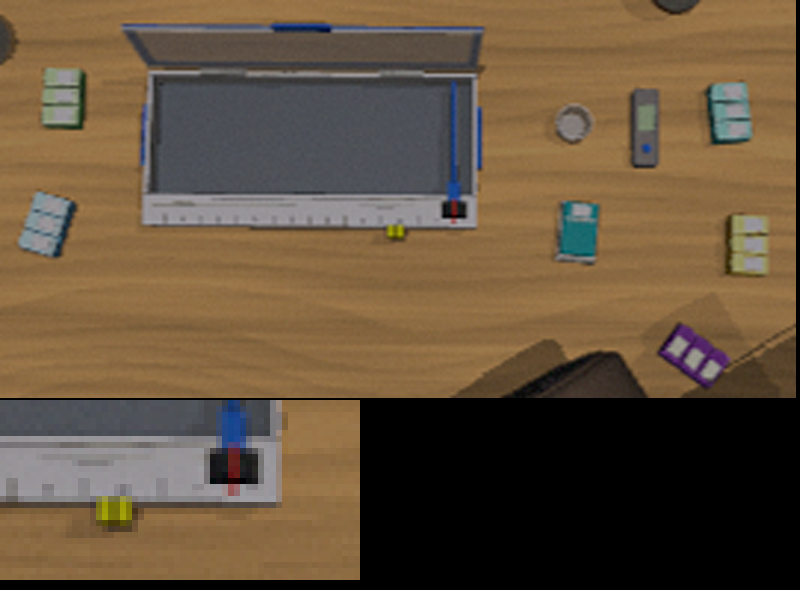

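The crop confirms four day boxes with lids up: green, light blue, teal and yellow. There's no orange box in either view. The cutter lies flat with its dark-teal cover up, and the purple box is the decoy. Next I'll fit the carrier frame and the pointer-to-mark gap.

```bash
cat >> h.py <<'E'
def yellowred(n,im,d,ys=None):
    """sub-pixel clip-top centroid (yellow) and red stripe/pointer centroid near the rail, world"""
    W=cloud(n,d); hsv=cv2.cvtColor(im,cv2.COLOR_RGB2HSV).astype(int); H,S,V=[hsv[...,i] for i in range(3)]
    box=(W[...,0]>.36)&(W[...,0]<.48)&(W[...,1]>-.14)&(W[...,1]<.1)&(W[...,2]>.03)&(W[...,2]<.1)
    return W,box&(H>25)&(H<35)&(S>150)&(V>60),box&((H<8)|(H>172))&(S>90)&(V>50)
E
python3 - <<'E'
from h import *
for n in('top','scene'):
    t=np.load(f'/tmp/{n}.npz'); im=t['im']; d=t['d']; W,Y,R=yellowred(n,im,d)
    for nm,m in(('clip',Y),('red',R)):
        v,u=np.nonzero(m); print(n,nm,len(u),u.mean().round(2),v.mean().round(2),W[m].mean(0).round(4),W[m].min(0).round(3),W[m].max(0).round(3))
    hsv=cv2.cvtColor(im,cv2.COLOR_RGB2HSV).astype(int)
    B=(hsv[...,0]>100)&(hsv[...,0]<125)&(hsv[...,1]>130)&(W[...,1]>-.13)&(W[...,1]<.3)&(W[...,0]>.4)&(W[...,0]<.7)
    if n=='top':
        P=B&(W[...,2]>.02)&(W[...,2]<.06)&(W[...,1]<-.03)&(W[...,1]>-.085); print('plate',P.sum(),W[P].mean(0).round(4), np.polyfit(W[P][:,0],W[P][:,1],1).round(4))
    L=B&(W[...,2]>.16); print('lid top',L.sum(),W[L].mean(0).round(3),W[L].min(0).round(3),W[L].max(0).round(3))
    Wh=(hsv[...,1]<40)&(hsv[...,2]>110)&(W[...,2]>.038)&(W[...,2]<.055)&(abs(W[...,1]-.08)<.25)&(W[...,0]<.47)&(W[...,0]>.38)
    p=W[Wh]; print('rail',Wh.sum(),p.min(0).round(3),p.max(0).round(3),[np.round(x,3) for x in cv2.minAreaRect(p[:,:2].astype(np.float32)*1000)])
    # near edge: per y-bin min x
    b=np.round(p[:,1]/.01).astype(int); e=np.array([[k*.01,p[b==k,0].min()] for k in np.unique(b)[2:-2]]); 
    print('edge',np.polyfit(e[:,0],e[:,1],1).round(4), 'x at .08', np.polyval(np.polyfit(e[:,0],e[:,1],1),.08).round(4))
E
```

```text
top clip 17 273.94 243.24 [ 0.4268 -0.005   0.0553] [ 0.421 -0.012  0.05 ] [0.431 0.001 0.06 ]
top red 11 293.36 236.0 [ 0.4493 -0.0671  0.0724] [ 0.439 -0.069  0.045] [ 0.458 -0.066  0.082]
plate 60 [ 0.5094 -0.0681  0.0443] [ 0.0001 -0.0681]
lid top 63 [0.619 0.048 0.204] [ 0.615 -0.087  0.19 ] [0.624 0.123 0.217]
rail 1101 [ 0.432 -0.093  0.038] [0.47  0.274 0.055] [array([450.792,  90.644]), array([ 37.296, 367.061]), np.float64(0.029)]
edge [-0.0048  0.4349] x at .08 0.4345
scene clip 6 292.17 191.67 [ 0.4311 -0.0013  0.0574] [ 0.428 -0.007  0.056] [0.437 0.004 0.06 ]
scene red 8 273.12 184.12 [ 0.459  -0.0648  0.0783] [ 0.454 -0.069  0.073] [ 0.465 -0.059  0.083]
lid top 154 [0.622 0.131 0.197] [ 0.616 -0.082  0.164] [0.627 0.276 0.218]
rail 774 [ 0.428 -0.096  0.038] [0.47  0.276 0.055] [array([451.731,  90.163]), array([ 40.965, 371.683]), np.float64(1.083)]
edge [-0.0305  0.4374] x at .08 0.4349
```

```bash
cat >> h.py <<'E'
P=lambda: np.array(robot.read_position()); F=lambda: np.array(robot.read_force())
E
python3 - <<'E'
from h import *
R=down(90)
robot.move_gripper(0.0)
robot.goto([.45,-.13,.16],R); robot.servo_line([.45,-.13,.063],speed=.1)
print(robot.read_t(),P(),F().round(2))
f0=F()
y=-.13
while y<-.06:
    y+=.002; robot.servo_line([.45,y,.063],speed=.03); f=F()-f0
    if abs(f[1])>4: break
print('contact',y,P().round(4),f.round(2),robot.read_t())
im,d=grab('scene'); W,Y,Rd=yellowred('scene',im,d); print(Y.sum(),Rd.sum(), W[Rd].mean(0) if Rd.any() else 0)
cv2.imwrite('pics/s1.png',cv2.cvtColor(cv2.resize(im[90:240,180:400],None,fx=3.6,fy=3.6,interpolation=2),4))
E
```

```text
4.7667 [ 0.45041063 -0.13002547  0.06346083] [ 0.66  0.35 -0.6 ]
contact -0.09199999999999997 [ 0.4499 -0.0923  0.063 ] [-0.8  -4.71  0.18] 9.5167
0 4 [ 0.45592861 -0.06550824  0.07875638]
```

View pics/s1.png

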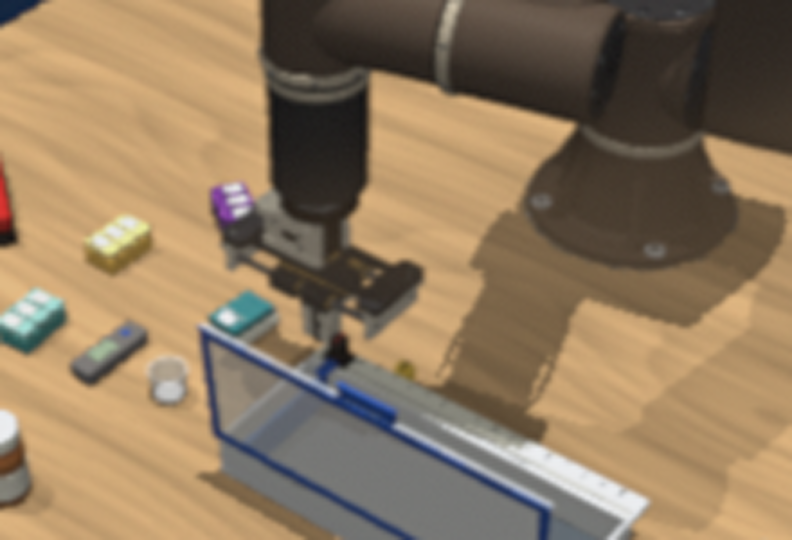

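The crop shows the shut fingers touching the tab's -y face at crop pixel (320,345), with the clip ahead at (405,370). Now I'll push most of the gap slowly and re-measure.

```bash
cat >> h.py <<'E'
def gap(save=None):
    im,d=grab('top',save); W,Y,R=yellowred('top',im,d)
    v,u=np.nonzero(Y); v2,u2=np.nonzero(R)
    x,y=int(u.mean()),int(v.mean())
    # saturation weighted column centroids
    c=im.astype(float); wy=np.clip(np.minimum(c[...,0],c[...,1])-c[...,2]-25,0,None)
    wr=np.clip(c[...,0]-np.maximum(c[...,1],c[...,2])-25,0,None)
    def cen(w,v,u):
        s=np.s_[v.min()-2:v.max()+3,u.min()-3:u.max()+4]; w=w[s]; vv,uu=np.mgrid[s]; return (w*uu).sum()/w.sum(),(w*vv).sum()/w.sum(),w.sum()
    a=cen(wy,v,u); b=cen(wr,v2,u2)
    yc=plane('top',a[0],a[1],.064)[1] if 0 else plane('top',a[0],a[1],.058)[1]; yp=plane('top',b[0],b[1],.074)[1]
    return np.round([a[0],b[0]],2), round(yc,4), round(yp,4), round(yp-yc,4)
E
python3 - <<'E'
from h import *
y=-.0923
for k in range(5):
    y+=.010; robot.servo_line([.45,y,.063],speed=.03)
print(P().round(4),F().round(1))
robot.servo_line([.45,y-.006,.063],speed=.05)
robot.servo_line([.45,y-.02,.15],speed=.12)
robot.goto([.45,-.45,.25],down(90))
print(gap('top1.png'),robot.read_t()); print(gap())
im=cv2.imread('pics/top1.png'); cv2.imwrite('pics/c2.png',cv2.resize(im[228:252,250:310],None,fx=12,fy=12,interpolation=0))
E
```

```text
[ 0.4495 -0.0429  0.063 ] [ 0.9 -7.1  1.1]
(array([273.63, 278.02]), np.float64(-0.0041), np.float64(-0.0179), np.float64(-0.0138)) 14.6583
(array([273.63, 278.01]), np.float64(-0.0041), np.float64(-0.0178), np.float64(-0.0138))
```

View pics/c2.png

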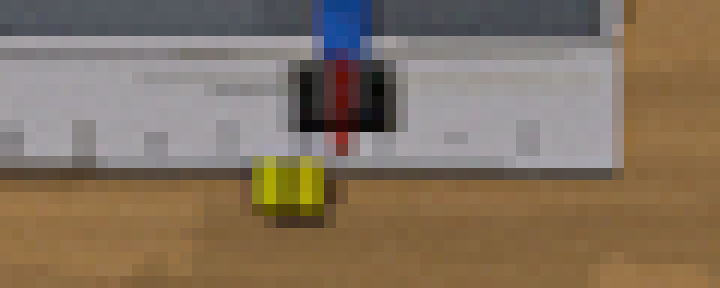

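The crop shows the clip at columns 271–277 with its black line at about 273.6, and the pointer at 278.0. That puts the pointer 13.8 mm short of the line, so I'll tap on.

```bash
python3 - <<'E'
from h import *
R=down(90)
robot.goto([.45,-.063,.15],R); robot.servo_line([.45,-.055,.063],speed=.12)
for y in(-.043,-.038,-.0335,-.0302):
    robot.servo_line([.45,y,.063],speed=.03); print(P()[1].round(4),F()[1].round(1))
robot.servo_line([.45,-.037,.063],speed=.05); robot.servo_line([.45,-.05,.15],speed=.12)
robot.goto([.4235,-.42,.2],R)
print(gap('top2.png'),robot.read_t())
im,d=grab('top'); W=cloud('top',d)
m=((W[...,2]>.018)&(W[...,2]<.045)&(d>0)).astype(np.uint8)
n,l,s,ce=cv2.connectedComponentsWithStats(m)
for i in range(1,n):
    if 150<s[i,4]<350: 
        q=W[l==i][:,:2]; print(ce[i].round(1),s[i,4],np.median(W[l==i],0).round(4),[np.round(x,3) for x in cv2.minAreaRect((q*1000).astype(np.float32))],im[int(ce[i][1])-5,int(ce[i][0])-5])
E
```

```text
-0.0428 -2.2
-0.0384 -6.4
-0.034 -6.7
-0.0308 -7.1
(array([273.67, 274.36]), np.float64(-0.0042), np.float64(-0.0061), np.float64(-0.002)) 21.1083
[463.4 173.4] 157 [ 0.6751 -0.6403  0.0315] [array([ 677.067, -640.207]), array([  7.206, 162.367]), np.float64(89.879)] [123  94  61]
[161.2 197.4] 257 [0.5783 0.3757 0.0296] [array([577.771, 377.832]), array([43.617, 65.861]), np.float64(89.64)] [146 160 128]
[233.3 196.3] 285 [0.602  0.14   0.0335] [array([595.552, 113.76 ]), array([122.491, 380.524]), np.float64(20.186)] [76 73 73]
[155.4 240.4] 261 [0.4336 0.3863 0.0295] [array([432.876, 387.799]), array([43.328, 65.077]), np.float64(75.714)] [148 133 121]
[ 76.8 290.6] 212 [0.2668 0.633  0.0234] [array([260.519, 627.779]), array([ 37.299, 110.745]), np.float64(4.011)] [140 107  67]
```

Pointer is 2.0 mm short of the line, inside the 4 mm tolerance. One more 1.5 mm tap will centre it. I'll also touch the tray's -y outer wall shallow and deep, to learn the wall's y and the finger thickness along the finger.

```bash
python3 - <<'E'
from h import *
R=down(90)
robot.goto([.45,-.05,.15],R); robot.servo_line([.45,-.040,.063],speed=.15)
for y in(-.032,-.0285):
    robot.servo_line([.45,y,.063],speed=.03); print(P()[1].round(4),F()[1].round(1))
robot.servo_line([.45,-.038,.063],speed=.05); robot.servo_line([.45,-.05,.12],speed=.15)
robot.servo_line([.48,-.14,.12],speed=.2)
for z in(.039,.008):
    robot.servo_line([.48,-.13,z],speed=.12); f0=F()
    y=-.13
    while y<-.08:
        y+=.0015; robot.servo_line([.48,y,z],speed=.04)
        if abs((F()-f0)[1])>2.5: break
    print(z,P().round(4),(F()-f0).round(1)); robot.servo_line([.48,-.13,z],speed=.15)
robot.servo_line([.48,-.13,.12],speed=.15)
robot.goto([.4235,-.36,.2],R)
print(gap('top3.png'),robot.read_t())
E
```

```text
-0.0317 -0.6
-0.0288 -3.8
0.039 [ 0.48  -0.11   0.039] [ 1.7 -8.7 -2.1]
0.008 [ 0.4799 -0.1139  0.008 ] [ 0.3 -4.9 -0.3]
(array([273.66, 273.57]), np.float64(-0.0041), np.float64(-0.0036), np.float64(0.0005)) 35.4583
```

The pointer is 0.5 mm from the line. The fingers are about 17 mm thick at the tips and 21 mm above that, and the wall touch puts the carrier centre at about (0.535, 0.0915). I'll grip the boxes by their short sides and place them with their long axes along x. The first two get shoved to the +y end to leave finger room. Green goes first.

```bash
cat >> h.py <<'E'
R90=down(90)
def find(exp,im_d=None,rad=.09):
    im,d=im_d or grab('top'); W=cloud('top',d)
    m=((W[...,2]>.020)&(W[...,2]<.045)&(d>0)).astype(np.uint8); n,l,s,ce=cv2.connectedComponentsWithStats(m); best=None
    for i in range(1,n):
        if not 150<s[i,4]<350: continue
        q=(W[l==i][:,:2]*1000).astype(np.float32); (c,wh,a)=cv2.minAreaRect(q); c=np.array(c)/1000
        if not(36<min(wh)<52 and 58<max(wh)<76): continue
        yaw=(a if wh[0]<wh[1] else a+90)%180; r=np.linalg.norm(c-exp)
        if r<rad and (best is None or r<best[0]): best=(r,c,yaw,np.median(im[l==i],0))
    return best
def pick(c,yaw,zg=.010,off=0.,zt=.13,op=.72):
    """above, down, grip, lift; off shifts the grip along x"""
    R=down(yaw); p=np.array([c[0]+off,c[1]])
    robot.move_gripper(op); robot.goto([*p,zt],R); robot.servo_line([*p,zg],speed=.15)
    robot.move_gripper(0.3); w=robot.read_grip_width(); robot.servo_line([*p,zt],speed=.2)
    print('grip',round(w*88,1),round(robot.read_grip_width()*88,1),robot.read_finger_force(),P().round(3)); return w
def place(x,y,z,op=.545,zt=.13):
    robot.servo_line([.50,P()[1],zt],R90,speed=.3) if abs(P()[1]-.09)>.24 else None
    robot.servo_line([x,y,zt],R90,speed=.3); robot.servo_line([x,y,z],speed=.12)
    print('width before release',round(robot.read_grip_width()*88,1),F().round(1))
    robot.move_gripper(op); robot.servo_line([x,y,zt],speed=.2)
E
python3 - <<'E'
from h import *
b=find([.578,.376]); print(b)
robot.servo_line([.44,.0,.2],R90,speed=.3); robot.servo_line([.45,.377,.2],R90,speed=.35)
pick(b[1],b[2],off=-.012)
place(.523,.2235,.0165)
# shove to the wall
robot.move_gripper(0); y=.2235-.06; robot.servo_line([.535,y,.13],speed=.25); robot.servo_line([.535,y,.013],speed=.15); f0=F()
while y<.222:
    y+=.004; robot.servo_line([.535,y,.013],speed=.06)
    if (F()-f0)[1]<-3.5: break
print('shove end',P().round(4),(F()-f0).round(1)); robot.servo_line([.535,y-.005,.013]); robot.servo_line([.535,y-.01,.13],speed=.25)
im,d=grab('top','top4.png')
for e in([.57,-.38],[.42,-.396],[.434,-.209],[.433,.387],[.53,.25]): print(e,find(e,(im,d)))
print(robot.read_t())
cv2.imwrite('pics/c4.png',cv2.resize(cv2.imread('pics/top4.png')[165:300,140:410],None,fx=2.9,fy=2.9,interpolation=2))
E
```

```text
(np.float64(0.0022334235425121216), array([0.57802283, 0.37823331]), 90.62719142436981, array([145., 154., 127.]))
grip 42.0 42.3 29.959078431129456 [0.565 0.378 0.129]
width before release 41.8 [ 1.2 -0.2 -0.8]
shove end [0.535 0.213 0.013] [  5.8 -11.9   1. ]
[0.57, -0.38] (np.float64(0.004621963862844173), array([ 0.573133  , -0.38339807]), 93.82568335533142, array([124., 153., 151.]))
[0.42, -0.396] (np.float64(0.003932139784256556), array([ 0.42201892, -0.39937427]), 89.55839538574219, array([157., 153., 105.]))
[0.434, -0.209] (np.float64(0.0018473309582515672), array([ 0.43487277, -0.21062816]), 84.59087371826172, array([ 32., 111., 116.]))
[0.433, 0.387] (np.float64(0.0013593132087897487), array([0.43378693, 0.38810837]), 74.60447692871094, array([112., 126., 131.]))
[0.53, 0.25] None
51.6583
```

View pics/c4.png

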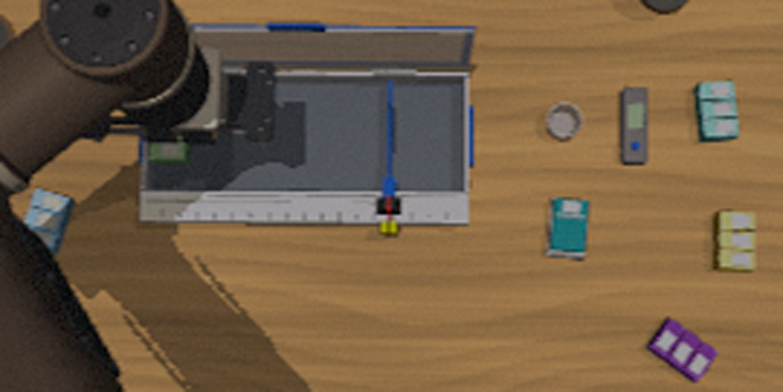

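The crop shows the green box at the +y wall (165,150), the pointer on the clip line at (388,225), and everything else untouched. Next are light blue (placed, then shoved) and yellow.

```bash
cat >> h.py <<'E'
def shove(y0,y1,z=.013,x=.532):
    robot.move_gripper(0); y=y0; robot.servo_line([x,y,.13],speed=.25); robot.servo_line([x,y,z],speed=.15); f0=F()
    while y<y1:
        y+=.003; robot.servo_line([x,y,z],speed=.06)
        if (F()-f0)[1]<-3: break
    print('shove end',P().round(4),(F()-f0).round(1)); robot.servo_line([x,y-.005,z]); robot.servo_line([x,y-.01,.13],speed=.25)
E
python3 - <<'E'
from h import *
pick([.4335,.388],75.)
place(.53,.179,.0165)
shove(.119,.172)
im,d=grab('top'); b=find([.42,-.399],(im,d)); print(b)
robot.servo_line([.44,.0,.15],R90,speed=.3); robot.servo_line([.42,-.3,.15],R90,speed=.35)
pick(b[1],b[2])
robot.servo_line([.44,-.2,.14],R90,speed=.3); robot.servo_line([.45,.1,.14],R90,speed=.3)
place(.53,.136,.0165)
im,d=grab('top','top5.png'); b=find([.573,-.383],(im,d)); print(b,robot.read_t())
im,d=grab('scene','s5.png')
cv2.imwrite('pics/c5.png',np.vstack([cv2.resize(cv2.imread('pics/top5.png')[165:300,140:410],(540,270),interpolation=2),cv2.resize(cv2.imread('pics/s5.png')[160:280,200:440],(540,270),interpolation=2)]))
E
```

```text
grip 41.9 41.6 29.999444782733917 [0.433 0.387 0.129]
width before release 42.1 [ 0.2  0.4 -1.3]
shove end [0.5314 0.1708 0.0129] [  3.  -10.4   3.5]
(np.float64(0.0352525941406051), array([ 0.45334973, -0.38757455]), 87.96337127685547, array([156., 151., 110.]))
grip 41.8 41.8 29.999629855155945 [ 0.453 -0.387  0.129]
width before release 42.0 [ 1.3 -0.4 -0.6]
(np.float64(0.000339790478455479), array([ 0.5732652 , -0.38321243]), 95.80569314956665, array([121.5, 152. , 149. ])) 77.1917
```

View pics/c5.png

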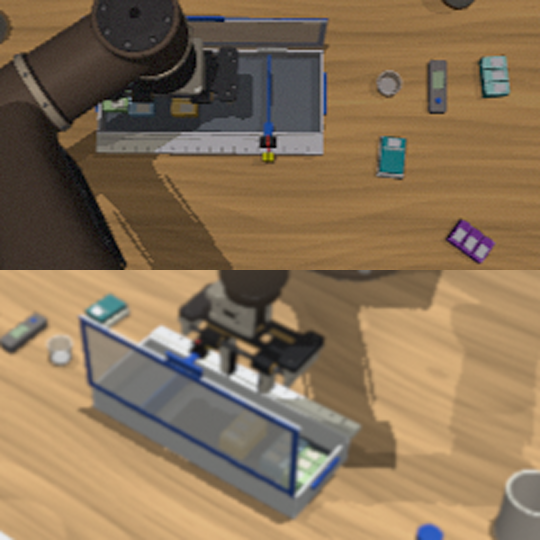

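The top crop shows green, light blue and yellow in a row in the long section, with the pointer on the clip. The scene view agrees. Yellow had been knocked about 3 cm before its pick, and the fresh look caught that. Teal is next.

```bash
python3 - <<'E'
from h import *
robot.servo_line([.44,.0,.15],R90,speed=.3); robot.servo_line([.45,-.3,.15],R90,speed=.35)
b=find([.573,-.383]); print(b); c,yw=(b[1],b[2]) if b else ([.5733,-.3832],94.8)
pick(c,yw)
robot.servo_line([.45,-.25,.14],R90,speed=.3); robot.servo_line([.45,.05,.14],R90,speed=.3)
place(.53,.062,.0165)
robot.servo_line([.44,.2,.2],R90,speed=.3)
im,d=grab('top','top6.png'); print(find([.435,-.21],(im,d)),gap(),robot.read_t())
cv2.imwrite('pics/c6.png',cv2.resize(cv2.imread('pics/top6.png')[165:300,140:410],None,fx=2.9,fy=2.9,interpolation=2))
E
```

```text
None
grip 42.2 41.9 29.999505579471588 [ 0.572 -0.383  0.129]
width before release 41.7 [ 0.4 -0.8 -1.6]
(np.float64(0.0010989205407492561), array([ 0.43431778, -0.21086151]), 84.05377197265625, array([ 33., 108., 113.])) (array([273.78, 273.58]), np.float64(-0.0045), np.float64(-0.0037), np.float64(0.0009)) 87.775
```

View pics/c6.png

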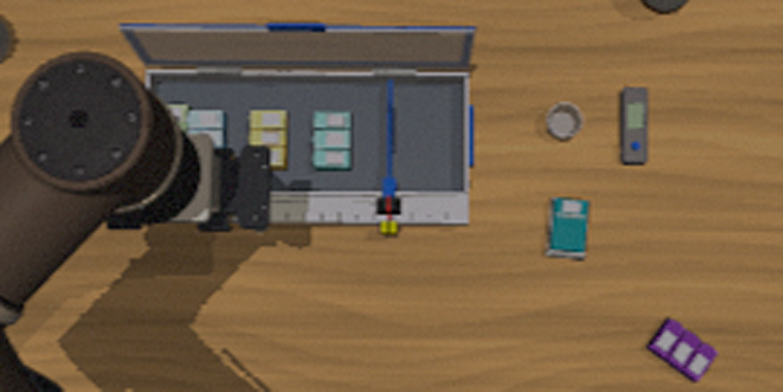

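The crop shows all four boxes flat in the long section: green and light blue at the left, yellow (268,138) and teal (332,138). The pointer is on the line. Now the cutter, gripped near its top so only the thin fingertips enter the narrow section.

```bash
python3 - <<'E'
from h import *
robot.servo_line([.44,-.1,.2],R90,speed=.3)
pick([.4343,-.2109],84.5,zg=.0185)
robot.servo_line([.45,-.15,.14],R90,speed=.25); robot.servo_line([.53,-.047,.12],R90,speed=.2)
print('w',robot.read_grip_width()*88,F().round(1)); robot.servo_line([.53,-.047,.0365],speed=.08)
print(P().round(4),F().round(1),robot.read_grip_width()*88)
robot.move_gripper(.53); robot.dwell(.3); print(F().round(1),robot.read_grip_width()*88); robot.servo_line([.53,-.047,.15],speed=.1)
robot.servo_line([.45,-.3,.2],R90,speed=.3)
im,d=grab('top','top7.png'); print(gap(),robot.read_t()); W=cloud('top',d)
m=(W[...,0]>.475)&(W[...,0]<.59)&(W[...,1]>-.085)&(W[...,1]<-.01)&(W[...,2]>.02); print(m.sum(),W[m].mean(0),W[m].max(0),np.ptp(W[m],axis=0))
cv2.imwrite('pics/c7.png',cv2.resize(cv2.imread('pics/top7.png')[170:260,180:310],None,fx=6,fy=6,interpolation=2))
E
```

```text
grip 44.2 43.8 29.99162793159485 [ 0.434 -0.211  0.129]
w 44.07840845358634 [ 0.5  0.1 -1.1]
[ 0.5304 -0.0469  0.037 ] [ 0.5  0.2 -1.5] 43.811606921125744
[ 0.3  0.9 -0.5] 46.615028402307885
(array([273.63, 273.55]), np.float64(-0.004), np.float64(-0.0036), np.float64(0.0005)) 97.5833
845 [ 0.51166545 -0.05937131  0.45603692] [ 0.56217079 -0.01068722  0.63366172] [0.0871312  0.07429842 0.61318065]
```

View pics/c7.png

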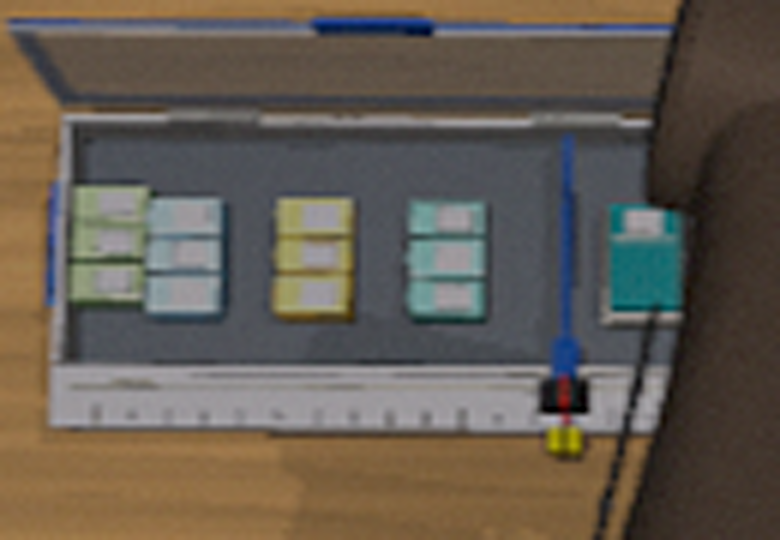

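The crop shows teal, yellow, light blue and green flat in the long section. The cutter is flat with its cover up in the short section at (645,265), and the pointer is on the line. I'll check the top heights, then lower the lid along its arc.

```bash
python3 - <<'E'
from h import *
robot.move_gripper(0)
robot.servo_line([.45,-.33,.32],R90,speed=.3); robot.goto([.56,-.40,.32],R90)
im,d=grab('top','top8.png'); W=cloud('top',d); zs=[]
for n,y in dict(green=.2505,blue=.208,yel=.136,teal=.062,cut=-.047).items():
    m=(abs(W[...,0]-.53)<.022)&(abs(W[...,1]-y)<.013)&(d>0)&(W[...,2]<.1); q=W[m]; zs.append(np.median(q[:,2])); print(n,m.sum(),np.median(q,0).round(4),q[:,2].std().round(4))
print(gap(),robot.read_t())
if max(zs)>.041 or min(zs)<.028: raise SystemExit('check')
robot.goto([.60,-.25,.33],R90); robot.servo_line([.69,.09,.33],R90,speed=.25)
robot.servo_line([.69,.09,.168],speed=.15); f0=F(); x=.69
while x>.60:
    x-=.003; robot.servo_line([x,.09,.168],speed=.04)
    if (F()-f0)[0]>2: break
print('contact',P().round(4),(F()-f0).round(1))
H=np.array([.607,.053]); r=.115
for t in np.radians(np.arange(88,54,-6)):
    c,s=np.cos(t),np.sin(t); p=H+[-r*c+.005*s+.0095,r*s+.005*c]
    robot.servo_line([p[0],.09,p[1]],speed=.05)
print(P().round(4),(F()-f0).round(1),robot.read_t())
grab('scene','s8.png'); cv2.imwrite('pics/c8.png',cv2.resize(cv2.imread('pics/s8.png')[130:290,180:400],None,fx=3.4,fy=3.4,interpolation=2))
E
```

```text
green 99 [0.5285 0.2504 0.0355] 0.0034
blue 102 [0.5294 0.2087 0.0356] 0.0031
yel 100 [0.531  0.1362 0.0356] 0.0034
teal 105 [0.5283 0.0626 0.0357] 0.0033
cut 103 [ 0.5299 -0.0466  0.0338] 0.0031
(array([273.74, 273.58]), np.float64(-0.0044), np.float64(-0.0037), np.float64(0.0007)) 99.7333
contact [0.6239 0.09   0.1681] [ 2.6 -0.8  0.6]
[0.559  0.09   0.1528] [0.1 0.1 0.2] 110.9333
```

View pics/c8.png

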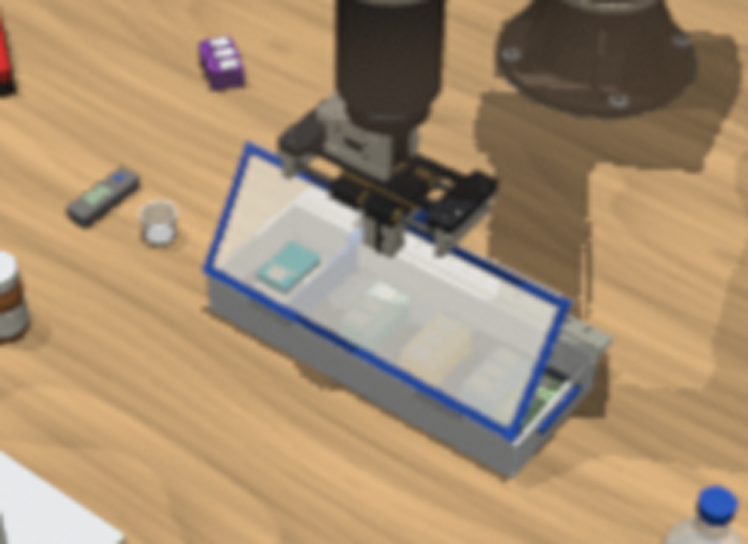

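The crop shows the lid lowered to roughly 55°, following the fingers at (380,235), with the contents undisturbed. I'll carry on down to shut.

```bash
python3 - <<'E'
from h import *
H=np.array([.607,.053]); r=.115; f0=np.array([0,0,0.])
for t in np.radians([50,44,38,32,26,20,14,9,5,2.5]):
    c,s=np.cos(t),np.sin(t); p=H+[-r*c+.005*s+.0095,r*s+.005*c]
    robot.servo_line([p[0],.09,p[1]],speed=.05); print(np.degrees(t).round(),P()[[0,2]].round(4),F().round(1))
z=P()[2]; x=P()[0]
while z>.052:
    z-=.0012; robot.servo_line([x,.09,z],speed=.02)
    if F()[2]>12: break
print('end',P().round(4),F().round(1))
robot.servo_line([x,.09,.16],speed=.1); robot.servo_line([.45,-.2,.25],R90,speed=.3); robot.goto([.4,-.42,.3],R90)
im,d=grab('top','top9.png'); print(robot.read_t(),F().round(1)); W=cloud('top',d)
for xx in(.47,.535,.59):
    m=(abs(W[...,0]-xx)<.006)&(abs(W[...,1]-.09)<.18); print(xx,np.median(W[m][:,2]).round(4))
m=(abs(W[...,0]-.452)<.006)&(abs(W[...,1]-.0915)<.025); print('lip',np.median(W[m][:,2]).round(4)); print(gap())
grab('scene','s9.png')
cv2.imwrite('pics/c9.png',np.vstack([cv2.resize(cv2.imread('pics/top9.png')[165:300,140:410],(540,270),interpolation=2),cv2.resize(cv2.imread('pics/s9.png')[160:280,200:440],(540,270),interpolation=2)]))
E
```

```text
50.0 [0.5456 0.144 ] [-0.3  0.1 -0.5]
44.0 [0.5366 0.1361] [ 0.2 -0.9  0.2]
38.0 [0.5283 0.1273] [-0.8 -0.2 -0.3]
32.0 [0.521  0.1177] [ 0.1 -0.1 -0. ]
26.0 [0.5148 0.1075] [ 0.2 -0.1  0.5]
20.0 [0.5096 0.0966] [-0.2 -0.3  0.1]
14.0 [0.5057 0.0852] [ 0.1 -0.3 -0.3]
9.0 [0.5033 0.0755] [ 0.5  0.1 -0.5]
5.0 [0.502  0.0676] [ 0.1 -0.4  1.1]
2.0 [0.5016 0.0626] [-0.3  0.6 -0.3]
end [0.5017 0.09   0.0581] [-7.5  0.2 18. ]
119.2917 [0.8 0.2 0.6]
0.47 0.0596
0.535 0.0582
0.59 0.0583
lip 0.0539
(array([273.63, 273.56]), np.float64(-0.004), np.float64(-0.0036), np.float64(0.0004))
```

View pics/c9.png

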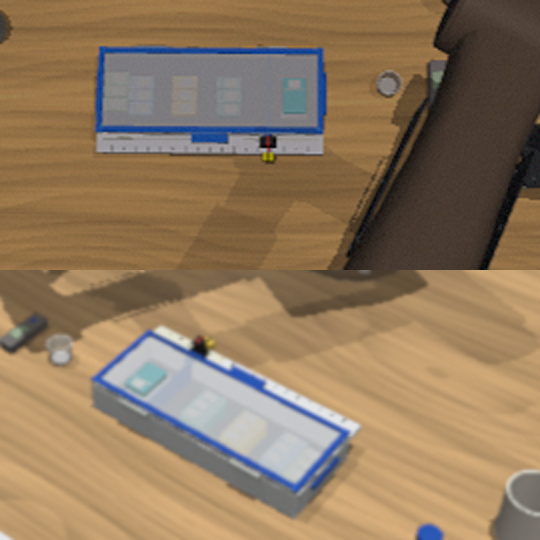

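The picture shows the lid flat on the tray, its surface at 58–60 mm as expected. The contents are in place, the pointer is 0.4 mm from the line, and the arm is clear, so I'm handing in.

```bash
python3 -c "
from rig import robot
print(robot.job_done(),robot.read_t())"
```

```text
the job is handed in; nothing more can be done
the job is handed in; nothing more can be done
```

The job is handed in at about 119 s, verdict not shown: the pointer is about 0.5 mm from the clip's line, the four day boxes present (no orange one) lie flat in the long section, the cutter lies flat in the short section, and the lid is shut.

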